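Stopper a flask in its shaker carrier and swing the retaining bar shut

ROBOT

A 7-joint arm with a two-finger parallel gripper is mounted at the origin on a cart in front of the work surface, level with it; the furniture and walls round the work are solid. World frame = base frame: x ahead of the robot, y to its left, z up, the work surface at z = 0. Lengths are in m, angles in rad, forces in N, time in s.
With the tool pointing down it reaches from about 0.425 to 0.95 m from the base axis. Payload 4.7 kg.
Tool frame: the origin (TCP) lies at the very end of the fingers, on their centre line; the grasp point (between the pads) lies behind it (ctrl.hold_point_z is the z of the grasp point in the tool frame, in m); z points along the fingers, y is the line along which they close (so a half turn about z gives the same grasp; the last joint's range is limited). The gripper opens to 85 mm and grips with 20 to 120 N. Pads are 22 mm wide; open, the fingers measure 114 mm over their backs; the gripper's body (76 mm by 85 mm) begins 54 mm behind the grasp point. The pads swing forward as they close: fully open they stand 13 mm farther back than shut.
Start: joints at [1.274, 0.469, -0.049, 1.532, 0.024, 1.141, -0.082], TCP at [0.179, -0.651, 0.231] pointing down, gripper open.
Joint ranges: [-2.59, 2.59], [-0.33, 1.99], [-1.39, 1.29], [0.1, 2.45], [-1.04, 4.18], [0.21, 1.99], [-2.66, 2.66]. Speed limits (rad/s): [2.57, 2.57, 3.14, 3.14, 3.14, 3.14, 3.14].

INTERFACE

Orientations are given as a 3x3 rotation matrix whose columns are the frame's x, y, z axes.
In Python, from bench import ctrl gives the robot as it stands.
- The arm moves only by the tool jog_arm, never from a script. Its argument "increments" is a list of rows, each a list of 4 numbers: the shift along the world's x, y, z in cm, then the turn about the world's z in rad. A call has 1 to 10 rows; each row is the pose to reach, as a shift and turn from the pose commanded when the call began; what a row does not reach only later rows make up. A row lasts 1/8 s, in which the tool goes at most 62.5 mm and 10.7 degrees, less where a joint would pass 70% of its speed; a pose out of reach is approached as far as the arm can. A call with a gripper value outside its range is refused whole. "jaw" is the opening in per cent of the stroke, from 0 (shut) to 100 (fully open), set as the call begins (left out, the last holds). The fingers move at their own pace and stop on an object; the grip force is fixed at half the most. Time passes only in rows, so rows that repeat a pose let the fingers close. It gives the time, the measured TCP pose, the force, the opening and the grip force at its end, in the units of the state.
- ctrl.get_obs(): the state, without advancing time (a new reading comes with each control period).
- ctrl.capture(name): name is "scene" or "top" or "wrist"; returns (picture, depth): 420x560x3 uint8, blue, green, red; 420x560 float32, m along the optical axis (not along the pixel's ray), 0 where there is no reading.
- ctrl.camera_params(name): a dict with "fx", "fy", "cx", "cy" (pixels), "camera_from_world" (4x4, takes a point from world to camera coordinates). Camera axes: x right, y down, z forward; pixel columns grow to the right and rows downward; lengths in m; the calibration is good to about 2 mm. The wrist camera is an equidistant fisheye: a pixel r from the principal point sees the ray r / f radians off the axis. A picture is of the moment at which its call begins: read the wrist's pose just before it. camera_params takes no time and is no camera call; for the wrist camera it gives the pose at the moment of the call.
- ctrl.job_done(): hands the job in; it is judged then, once.
Trained networks look in the newest picture that a camera, given by its name, has taken for a name from the list of things; names that differ only in an ending like _2 or _b are one class to them, and where a whole thing is asked for, a point or a joint stands for the part that bears it (a point fixed in the world has none). Each returns a list of dicts, best first, with "score" (0 to 1); they miss things now and then, are a little off and sometimes report something else, mostly with a low value. They report only what shows in the picture. A call takes as long as a camera call. They do not tell look-alikes from the thing itself.
- ctrl.find_in(camera, query): "xy" ([column, row] in pixels, amid what is visible of it).
- ctrl.tip_of(camera, query): "xy" ([column, row] in pixels: a listed point, or the origin of a listed thing).
The state is a dict: "time": time; "joints": joint angles; "dq": joint speeds; "joint_torque": joint torques, N m; "eef_pos": TCP position; "tool_rot": TCP orientation; "ft_force": force on the tool from outside, world axes, zero at the start; "moment": the same for the moment, N m; "width": finger opening in m; "grasp_force": force on a finger pad.
Only numpy, scipy, OpenCV 4.12 (cv2) and the standard library are available. Lean on these libraries where they do the work, as an engineer would, in place of code of your own. Each camera call takes 0.05 s, during which the arm holds its last target. There are 200 camera calls.

TASK

Get the amber flask ready for the shaker: carry it upright and stand it in the round recess of the aluminium carrier, then take the red stopper from the slanted block and lower it fully home into the flask's neck. Set both down by hand rather than dropping them. Finally swing the blue bar over the stopper until its slot is fully home on the front bolt, and let go; leave the grey stopper and the other things alone.

Things in the scene. Friction and masses are not known exactly. Their poses are not given: they have to be found in the camera images.
- flask_amber: loose amber conical flask, 120 mm tall, 0.18 kg; base diameter 84 mm up to 12 mm height, narrowing to a straight neck of 37 mm outside and 31 mm inside diameter between 80 and 120 mm height. Origin: centre of the underside; z up along its axis. Best gripped by the neck.
- flask_mouth (a point): centre of the flask's rim, 120 mm above its underside, moves with the flask
- stopper_red: loose red stopper, 76 mm long, 0.06 kg. Origin: on its axis at the underside of its flange (rests on the flask's rim); z along its axis toward the grip end. Tapered plug from z = -30 mm (diameter 22 mm) to 0 (28 mm), flange 38 mm wide, 6 mm thick, round grip 22 mm wide from z = 6 to 46 mm. Starts in one of the two sockets of the slanted block (which one varies); is drawn out along its axis.
- stopper_grey: a grey stopper of the same shape in the other socket; to be left alone
- rack: fixed white block with two sockets 100 mm apart along its y, about 80 by 180 mm and 100 mm high; position and yaw vary. Origin: centre of its footprint on the desk. Its upper face slants 35 degrees, so the stoppers lean 35 degrees from vertical, grip ends toward the block's -x (roughly toward the robot); their flanges rest on it about 70 mm above the desk
- carrier: fixed aluminium plate, 230 by 130 by 16 mm; position and yaw vary. Origin: centre of the underside; z up, x from the front post (x = -90 mm) to the back post (+90 mm). Posts 14 mm thick, with brass nuts 18 mm wide, tops 194 mm above the desk. With flask and stopper home the stopper's top is 172 mm above the desk, 5 mm under the bar.
- nest (a point): centre of the floor of the carrier's round recess, 6 mm above the desk; the recess is 90 mm in diameter and 10 mm deep, in the middle of the carrier
- bar_pivot (a point): on the axis of the back bolt, about which the bar turns, at the bar's underside, 177 mm above the desk
- bar_grip (a point): on the axis of the upright black handle peg of the blue bar (14 mm in diameter, 30 mm tall, from 185 to 215 mm above the desk), 203 mm above the desk, 135 mm from the pivot; moves with the bar
- bar (a joint): turn of the blue bar (24 mm wide, 8 mm thick, reaching 200 mm from the pivot) about the back bolt, rad: 0 = closed (stop), over the recess along the carrier's -x, slot home on the front bolt; grows (counterclockwise from above) as it swings open toward the carrier's -y side, up to 2.1. Turns with light friction (about 0.6 N at the peg), stays where left.
- bench_stapler: loose black stapler, 145 mm, bystander behind on the right
- tape_ring: loose roll of brown tape, 93 mm wide, 48 mm tall, bystander on the right
- marker: loose red and white marker, 135 mm, bystander lying behind, left of the carrier
Not all that is in view belongs to the job. Of the things shaped like the stopper_red, the red one is meant.

How it is judged:
By the outcome, as a careful person would: the job done as asked, in the order asked, and still so for the second after the job is handed in, with the robot touching nothing.
It also fails if it takes over 72 s, if anything falls off the work surface, if the arm or the gripper's body presses on something with over 40 N, if the wrist force passes 120 N, or if a joint passes its speed limit or range.

## Working session

There is one attempt and no reset: what is moved stays moved. The work goes in short steps, Python scripts to look and compute and a tool call to move; the robot and the scene stay as the last step left them, time stands still between calls to the robot, and variables do not carry over. Pictures are saved under pics/ and viewed, at most 10 in all, crops included, and the job is handed in when it is done.

Besides the shell and the picture viewer there is one more tool, called by a JSON object that holds its "api" and its "payload", one argument or row to a line. jog_arm: Moves the arm, as the interface text tells. Its arguments: {"type":"object","properties":{"increments":{"type":"array"},"jaw":{"type":"number"}},"required":["increments"]}

```bash
mkdir -p pics; cat > h.py <<'E'
import numpy as np, cv2
from bench import ctrl
def ray(cam,uv,P=None):
    P=P or ctrl.camera_params(cam); M=np.array(P["camera_from_world"]); R=M[:3,:3]; t=M[:3,3]
    a=(uv[0]-P["cx"])/P["fx"]; b=(uv[1]-P["cy"])/P["fy"]
    if cam=="wrist":
        r=np.hypot(a,b); d=np.array([a/r*np.sin(r),b/r*np.sin(r),np.cos(r)]) if r>1e-9 else np.array([0,0,1.])
    else: d=np.array([a,b,1.])
    return -R.T@t, R.T@d
def atz(cam,uv,z,P=None):
    o,d=ray(cam,uv,P); return o+d*(z-o[2])/d[2]
def dep(cam,uv,D,P=None):
    o,d=ray(cam,uv,P); u,v=int(round(uv[0])),int(round(uv[1]))
    w=D[max(v-2,0):v+3,max(u-2,0):u+3]; w=w[w>0]
    if len(w)==0: return None
    z=np.median(w)
    if cam=="wrist":
        P=P or ctrl.camera_params(cam); M=np.array(P["camera_from_world"]); return o+d*z/(M[2,:3]@d)
    return o+d*z
E
python3 - <<'E'
from h import *
np.set_printoptions(precision=3,suppress=True)
ims=[]
for c in ["scene","top"]:
    im,D=ctrl.capture(c); np.save(f"pics/{c}D.npy",D); cv2.imwrite(f"pics/{c}0.png",im)
    print(c,ray(c,(280,210)))
    for q in ["flask_amber","flask_mouth","stopper_red","stopper_grey","rack","carrier","nest","bar_pivot","bar_grip"]:
        for r in ctrl.tip_of(c,q)[:2]: 
            p=r["xy"]; d=dep(c,p,D) if 0<=p[0]<560 and 0<=p[1]<420 else None
            zz={"flask_amber":0,"flask_mouth":.12,"rack":0,"carrier":0,"nest":.006,"bar_pivot":.177,"bar_grip":.203}.get(q,.07)
            print(c,q,round(r["score"],2),np.array(p),"depth",d,"atz",atz(c,p,zz))
print(ctrl.hold_point_z, ctrl.get_obs()["tool_rot"],ctrl.get_obs()["time"])
E
```

```text
scene (array([-0.107,  1.081,  0.732]), array([ 0.518, -0.721, -0.461]))
scene flask_amber 0.83 [358.4 211. ] depth [ 0.428 -0.173  0.027] atz [ 0.449 -0.221  0.   ]
scene flask_mouth 0.59 [357.5 185.1] depth [ 0.456 -0.21   0.114] atz [ 0.45  -0.197  0.12 ]
scene stopper_red 0.74 [300.4 209.7] depth [ 0.618 -0.061  0.029] atz [0.575 0.006 0.07 ]
scene stopper_red 0.69 [249.4 275.3] depth [0.481 0.416 0.073] atz [0.484 0.413 0.07 ]
scene stopper_grey 0.73 [264.3 255.7] depth [0.506 0.315 0.071] atz [0.507 0.313 0.07 ]
scene rack 0.86 [251.4 282.5] depth [0.467 0.426 0.061] atz [0.519 0.366 0.   ]
scene carrier 0.62 [305.8 240.1] depth [0.502 0.086 0.007] atz [0.509 0.076 0.   ]
scene nest 0.72 [308.6 241.4] depth [0.491 0.086 0.006] atz [0.491 0.086 0.006]
scene bar_pivot 0.75 [285.3 186.7] depth [0.594 0.073 0.182] atz [0.6   0.063 0.177]
scene bar_grip 0.6 [307.5 170.4] depth [ 0.6   -0.082  0.187] atz [ 0.58  -0.048  0.203]
top (array([0.262, 0.206, 1.803]), array([ 0.163, -0.008, -0.987]))
top flask_amber 0.82 [391.6 247. ] depth [ 0.433 -0.178  0.053] atz [ 0.438 -0.19   0.   ]

[... 227 characters left out ...]
28 0.674 0.033] atz [0.425 0.664 0.07 ]
top stopper_grey 0.42 [243.1 214.5] depth [0.528 0.312 0.084] atz [0.531 0.313 0.07 ]
top rack 0.96 [231.  215.8] depth [0.524 0.352 0.084] atz [0.536 0.359 0.   ]
top carrier 0.7 [313.8 221.2] depth [0.521 0.076 0.007] atz [0.522 0.075 0.   ]
top nest 0.68 [310.3 222.3] depth [0.517 0.087 0.008] atz [0.517 0.087 0.006]
top nest 0.63 [407.5 240.9] depth [ 0.449 -0.219  0.102] atz [ 0.459 -0.243  0.006]
top bar_pivot 0.9 [319.5 186.9] depth [0.602 0.072 0.19 ] atz [0.605 0.071 0.177]
top bar_grip 0.85 [360.5 189.1] depth [ 0.598 -0.056  0.187] atz [ 0.595 -0.053  0.203]
-0.0187 [[ 0.964  0.265  0.   ]
 [ 0.265 -0.964 -0.   ]
 [ 0.     0.    -1.   ]] 1.0
```

View pics/scene0.png

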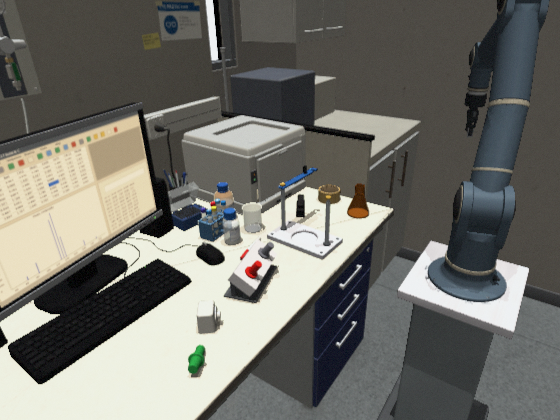

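View pics/top0.png

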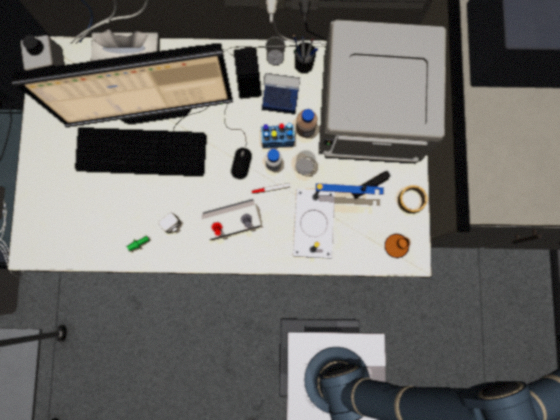

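The scene view shows the red stopper in the rack's socket on the +y side (253,270) and the grey one at (265,250). The carrier is at about (308,240) with the bar swung open, and the flask is at (357,205). In the top view the flask is at (397,245), the red stopper at (217,228) and the nest at (313,223). The 0.74 "stopper_red" hit at (300,210) is a different object. I'm moving above the flask now.

{"api": "jog_arm", "payload": {
  "increments": [
    [24,43.5,3,-0.4],
    [24,43.5,3,-0.4],
    [24,43.5,3,-0.4],
    [24,43.5,3,-0.4],
    [24,43.5,3,-0.4],
    [24,43.5,3,-0.4],
    [24,43.5,3,-0.4],
    [24,43.5,3,-0.4],
    [24,43.5,3,-0.4],
    [24,43.5,3,-0.4]
  ],
  "jaw": 100
}}

```text
time: 2.25
eef_pos: [0.4184, -0.2164, 0.2614]
tool_rot: [[0.991, -0.132, -0.0], [-0.132, -0.991, -0.001], [-0.0, 0.001, -1.0]]
ft_force: [-0.4, -1.1, 0.2]
width: 0.0852
grasp_force: 0.0
```

```bash
cat > look.py <<'E'
from h import *
import sys
np.set_printoptions(precision=3,suppress=True)
o=ctrl.get_obs(); P=ctrl.camera_params("wrist"); im,D=ctrl.capture("wrist")
cv2.imwrite(f"pics/{sys.argv[1]}.png",im); np.savez(f"pics/{sys.argv[1]}.npz",D=D,**{k:np.array(P[k]) for k in P})
print(o["time"],o["eef_pos"],np.degrees(np.arctan2(o["tool_rot"][1][1],o["tool_rot"][0][1])),o["width"],"F",np.array(o["ft_force"]))
Z={"flask_amber":0,"flask_mouth":.12,"rack":0,"carrier":0,"nest":.006,"bar_pivot":.177,"bar_grip":.203}
for q in sys.argv[2:]:
    for r in ctrl.tip_of("wrist",q)[:2]:
        p=r["xy"]; print(q,round(r["score"],2),np.array(p),dep("wrist",p,D,P) if 0<=p[0]<560 and 0<=p[1]<420 else None,atz("wrist",p,Z.get(q,.07),P))
E
python3 look.py w1 flask_amber flask_mouth nest carrier bar_pivot bar_grip
```

```text
2.25 [ 0.418 -0.216  0.261] -97.57752974713361 0.0851645730901658 F [-0.357 -1.115  0.247]
flask_amber 0.96 [262.1 158.4] [ 0.44  -0.204  0.006] [ 0.44  -0.204  0.   ]
flask_mouth 0.62 [256.  175.6] [ 0.42  -0.194  0.004] [ 0.441 -0.203  0.12 ]
nest 0.63 [ 61.4 142.5] [0.512 0.076 0.006] [0.512 0.076 0.006]
carrier 0.57 [ 64.7 138.1] [0.517 0.068 0.006] [0.517 0.073 0.   ]
bar_grip 0.69 [33.5 24.5] [ 0.594 -0.067  0.213] [ 0.6   -0.059  0.203]
```

View pics/w1.png

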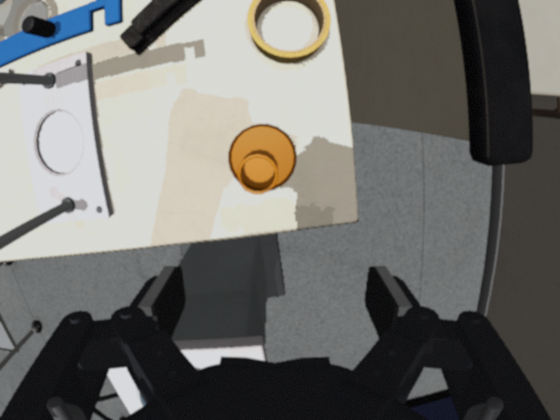

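The wrist view shows the flask's mouth at about (258,170) and its base centre at (262,158). Both give (0.441, -0.203), so I'm descending onto the neck.

{"api": "jog_arm", "payload": {
  "increments": [
    [2.3,1.25,-6,0],
    [2.3,1.25,-12,0],
    [2.3,1.25,-15,0],
    [2.3,1.25,-17.6,0],
    [2.3,1.25,-17.6,0]
  ]
}}

```text
time: 3.22
eef_pos: [0.4402, -0.2032, 0.0837]
tool_rot: [[0.991, -0.132, -0.004], [-0.132, -0.991, 0.002], [-0.004, -0.001, -1.0]]
ft_force: [-0.1, -0.1, -0.7]
width: 0.0856
grasp_force: 0.0
```

{"api": "jog_arm", "payload": {
  "increments": [
    [0,0,0,0],
    [0,0,0,0],
    [0,0,0,0],
    [0,0,0,0],
    [0,0,0,0],
    [0,0,0,0]
  ],
  "jaw": 30
}}

```text
time: 3.98
eef_pos: [0.4423, -0.2039, 0.0866]
tool_rot: [[0.991, -0.132, 0.002], [-0.132, -0.991, -0.001], [0.002, 0.001, -1.0]]
ft_force: [-1.0, 0.2, 4.7]
width: 0.0352
grasp_force: 59.7
```

{"api": "jog_arm", "payload": {
  "increments": [
    [0,0,4,0],
    [0,0,7,0],
    [3,5,7,0],
    [5.5,10,7,0],
    [5.5,15,7,0],
    [5.5,15,7,0],
    [5.5,15,7,0]
  ]
}}

```text
time: 4.85
eef_pos: [0.4963, -0.0539, 0.1553]
tool_rot: [[0.991, -0.132, -0.0], [-0.132, -0.991, -0.001], [-0.0, 0.001, -1.0]]
ft_force: [-0.2, -0.7, -2.4]
width: 0.0348
grasp_force: 60.9
```

```bash
python3 look.py w2 flask_mouth flask_amber nest carrier bar_pivot bar_grip
```

```text
4.85 [ 0.496 -0.054  0.155] -97.56898069461967 0.03481939820107002 F [-0.245 -0.685 -2.367]
flask_mouth 0.78 [276.5 308.1] [ 0.481 -0.053  0.165] [ 0.45 -0.05  0.12]
flask_amber 0.74 [273.4 214.9] [ 0.519 -0.057  0.135] [ 0.476 -0.051  0.   ]
nest 0.94 [137.8 199.6] [0.511 0.08  0.006] [0.511 0.08  0.006]
carrier 0.72 [143.7 194.3] [0.515 0.072 0.006] [0.514 0.075 0.   ]
carrier 0.6 [273.6 311.2] [ 0.481 -0.052  0.168] [ 0.366 -0.036  0.   ]
bar_grip 0.55 [254.5  27.4] [ 0.594 -0.062  0.215] [ 0.597 -0.062  0.203]
```

View pics/w2.png

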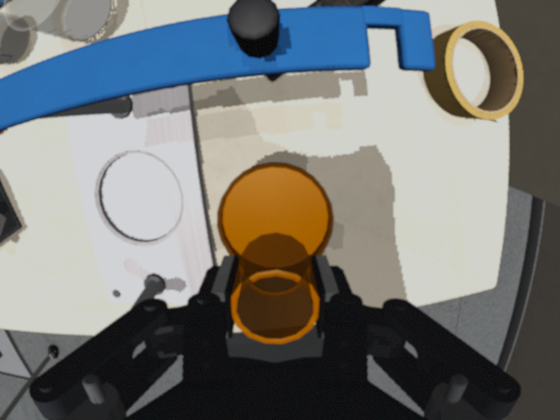

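```bash
cat > meas.py <<'E'
from h import *
np.set_printoptions(precision=4,suppress=True)
from scipy.optimize import least_squares
def cloud(cam,D,P):
    M=np.array(P["camera_from_world"]);v,u=np.mgrid[0:420,0:560]
    a=(u-P["cx"])/P["fx"];b=(v-P["cy"])/P["fy"]
    if cam=="wrist":
        r=np.hypot(a,b)+1e-9;k=np.tan(np.clip(r,0,1.5))/r;a,b=a*k,b*k
    C=np.stack([a*D,b*D,D],-1); W=(C-M[:3,3])@M[:3,:3]; W[D<=0]=np.nan; return W
E
python3 - <<'E'
from meas import *
z=np.load("pics/w2.npz");P={k:z[k] for k in z if k!="D"};W=cloud("wrist",z["D"],P)
n=(np.hypot(W[...,0]-.511,W[...,1]-.08)<.06)
h=W[...,2][n]; print("heights",np.nanpercentile(h,[10,30,50,70,90]))
fl=n&(W[...,2]<.0105)&(W[...,2]>.0)
p=W[fl][:,:2]; 
# floor polygon: min enclosing via hull, fixed-radius fit
hull=cv2.convexHull(p.astype(np.float32))[:,0]
f=least_squares(lambda q:np.hypot(*(hull-q[:2]).T)-q[2],[.51,.08,.045],loss="soft_l1",f_scale=.001);print("wrist nest",f.x,len(p))
# plate
pl=(np.abs(W[...,2]-.016)<.005)&(np.hypot(W[...,0]-.511,W[...,1]-.08)<.14)
print("plate rect",cv2.minAreaRect(W[pl][:,:2].astype(np.float32)))
im=cv2.imread("pics/w2.png").astype(int)
# base ellipse & rim: amber mask
hsv=cv2.cvtColor(im.astype(np.uint8),cv2.COLOR_BGR2HSV); m=((hsv[...,0]<18)&(hsv[...,1]>180)&(hsv[...,2]>60))
ys,xs=np.where(m); k=(xs>200)&(xs<350)&(ys>150)&(ys<262);xs,ys=xs[k],ys[k]
B=[]
for a,b in cv2.convexHull(np.stack([xs,ys],1).astype(np.int32))[:,0]:
    if b<235: B.append(atz("wrist",(a,b),.0750,P)[:2])
B=np.array(B)
f=least_squares(lambda q:np.hypot(*(B-q[:2]).T)-q[2],[.496,-.054,.042],loss="soft_l1",f_scale=.001);print("base",f.x,len(B))
for zz in (.1887,): print("rim",atz("wrist",(276,307),zz,P))
# posts: points high z
for c in ("scene","top"):
    Q=ctrl.camera_params(c);Wc=cloud(c,np.load(f"pics/{c}D.npy"),Q)
    for g in ((.603,.07),(.42,.09)):
        k=(np.hypot(Wc[...,0]-g[0],Wc[...,1]-g[1])<.04)&(Wc[...,2]>.188)&(Wc[...,2]<.2)
        print(c,"nut",g,k.sum(),np.nanmedian(Wc[k],0) if k.any() else "")
    n=(np.hypot(Wc[...,0]-.511,Wc[...,1]-.08)<.06)
    p=Wc[n&(Wc[...,2]<.0105)][:,:2]
    if len(p)>5: hull=cv2.convexHull(p.astype(np.float32))[:,0];f=least_squares(lambda q:np.hypot(*(hull-q[:2]).T)-q[2],[.51,.08,.045],loss="soft_l1",f_scale=.001);print(c,"nest",f.x,len(p))
    pl=(np.abs(Wc[...,2]-.016)<.005)&(np.hypot(Wc[...,0]-.511,Wc[...,1]-.08)<.14)
    print("plate",cv2.minAreaRect(Wc[pl][:,:2].astype(np.float32)))
E
```

```text
heights [0.0054 0.0061 0.0071 0.0155 0.0164]
wrist nest [0.5127 0.0783 0.0445] 5602
plate rect ((0.5046064853668213, 0.0771743431687355), (0.13152895867824554, 0.2144869714975357), 87.31060028076172)
base [ 0.4958 -0.0547  0.0411] 25
rim [ 0.4974 -0.0551  0.1887]
scene nut (0.603, 0.07) 16 [0.6031 0.0779 0.1927]
scene nut (0.42, 0.09) 18 [0.4244 0.085  0.1934]
scene nest [0.5154 0.0775 0.0461] 242
plate ((0.5132946968078613, 0.07803627103567123), (0.1381664276123047, 0.23482009768486023), 86.6502914428711)
top nut (0.603, 0.07) 46 [0.6018 0.0702 0.1912]
top nut (0.42, 0.09) 24 [0.4245 0.082  0.1924]
top nest [0.5118 0.0809 0.058 ] 497
plate ((0.5133615136146545, 0.07969091832637787), (0.22122332453727722, 0.25716787576675415), 59.679931640625)
```

{"api": "jog_arm", "payload": {
  "increments": [
    [1.0,5,0,0],
    [1.7,10,0,0],
    [1.7,13.3,0,0],
    [1.7,13.3,0,0],
    [1.7,13.3,-2,0],
    [1.7,13.3,-4,0],
    [1.7,13.3,-4.6,0],
    [1.7,13.3,-4.9,0],
    [1.7,13.3,-4.9,0]
  ]
}}

```text
time: 6.32
eef_pos: [0.5141, 0.0793, 0.1068]
tool_rot: [[0.991, -0.132, 0.001], [-0.132, -0.991, -0.0], [0.001, -0.0, -1.0]]
ft_force: [0.5, 0.8, -2.0]
width: 0.0352
grasp_force: 61.1
```

```bash
python3 look.py w3 nest flask_amber
```

```text
6.325 [0.514 0.079 0.107] -97.60086780988492 0.03521619363092977 F [ 0.525  0.753 -1.975]
flask_amber 0.77 [271.4 214.9] [0.537 0.077 0.086] [0.509 0.082 0.   ]
flask_amber 0.28 [252.   51.9] [0.599 0.071 0.193] [0.639 0.079 0.   ]
```

View pics/w3.png

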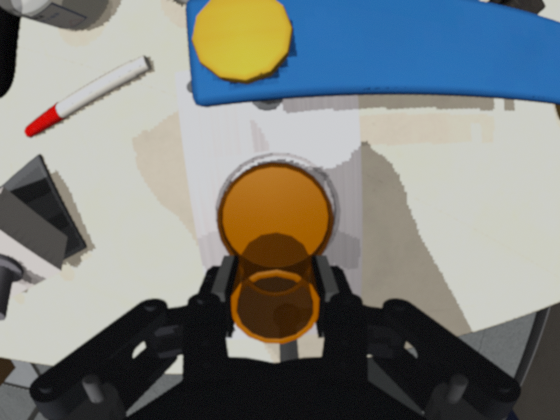

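The base disc (218–331) lies over the recess with the recess edge just showing on the right at about 339, so the recess centre is about 1 mm further in -y. I'm nudging that way and lowering.

{"api": "jog_arm", "payload": {
  "increments": [
    [-0.05,-0.1,-0.3,0],
    [-0.05,-0.1,-0.7,0],
    [-0.05,-0.1,-1.0,0],
    [-0.05,-0.1,-1.3,0],
    [-0.05,-0.1,-1.4,0],
    [-0.05,-0.1,-1.4,0]
  ]
}}

```text
time: 7.22
eef_pos: [0.5131, 0.0786, 0.0927]
tool_rot: [[0.991, -0.132, -0.0], [-0.132, -0.991, -0.0], [-0.0, 0.0, -1.0]]
ft_force: [-2.1, -0.4, 3.4]
width: 0.0351
grasp_force: 61.6
```

{"api": "jog_arm", "payload": {
  "increments": [
    [0,0,-0.05,0],
    [0,0,-0.05,0],
    [0,0,-0.05,0],
    [0,0,-0.05,0],
    [0,0,-0.05,0]
  ],
  "jaw": 100
}}

```text
time: 7.85
eef_pos: [0.5132, 0.0786, 0.0918]
tool_rot: [[0.991, -0.132, 0.0], [-0.132, -0.991, -0.0], [0.0, 0.0, -1.0]]
ft_force: [0.3, 0.7, 0.4]
width: 0.0853
grasp_force: 0.0
```

{"api": "jog_arm", "payload": {
  "increments": [
    [0,0,4,0],
    [0,0,9,0],
    [0,0,14,0],
    [-3,6,16,0],
    [-6,12,16,0],
    [-8,18,16,0],
    [-8,22,16,0],
    [-8,22,16,0],
    [-8,22,16,0]
  ]
}}

```text
time: 8.98
eef_pos: [0.4333, 0.2978, 0.2515]
tool_rot: [[0.991, -0.132, -0.0], [-0.132, -0.991, -0.001], [-0.0, 0.001, -1.0]]
ft_force: [0.9, -0.6, 0.0]
width: 0.0851
grasp_force: 0.0
```

```bash
python3 look.py w4 flask_mouth nest stopper_red stopper_grey rack
```

```text
8.975 [0.433 0.298 0.251] -97.59136422067888 0.08506657813993915 F [ 0.897 -0.632  0.006]
flask_mouth 0.86 [492.7  92.9] [0.515 0.064 0.108] [0.515 0.073 0.12 ]
stopper_red 0.58 [ 29.6 221.2] [0.428 0.665 0.027] [0.437 0.621 0.07 ]
stopper_red 0.57 [170.9 150. ] [0.489 0.392 0.086] [0.488 0.398 0.07 ]
stopper_grey 0.77 [255.4 106.6] [0.517 0.304 0.09 ] [0.517 0.305 0.07 ]
rack 0.84 [211.6 108.9] [0.521 0.346 0.082] [0.525 0.361 0.   ]
rack 0.69 [434.2  94.3] [0.515 0.107 0.054] [0.516 0.078 0.   ]
```

View pics/w4.png

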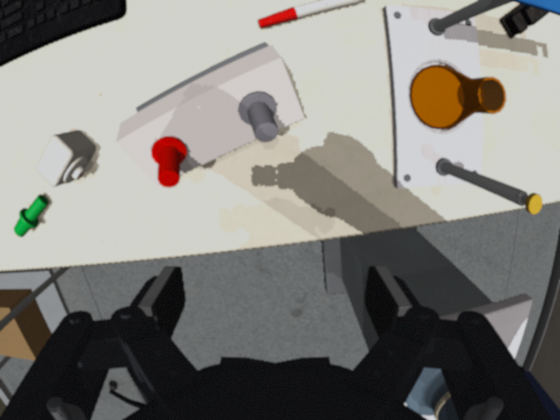

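The wrist view shows the red stopper's flange at about (169,150) with its grip end at (168,178), the grey one at (259,105), and the flask standing in the recess at (440,97). Next I'm fitting the red stopper's axis from its points.

```bash
cat > fit.py <<'E'
from meas import *
def redpts(name,lim=.08,c=(.48,.39)):
    z=np.load(f"pics/{name}.npz");P={k:z[k] for k in z if k!="D"};W=cloud("wrist",z["D"],P)
    hsv=cv2.cvtColor(cv2.imread(f"pics/{name}.png"),cv2.COLOR_BGR2HSV)
    m=((hsv[...,0]<8)|(hsv[...,0]>172))&(hsv[...,1]>170)&(hsv[...,2]>60)
    m=cv2.erode(m.astype(np.uint8),np.ones((3,3)))>0
    m&=np.hypot(W[...,0]-c[0],W[...,1]-c[1])<lim
    return W[m],W
def sdf(p,o,a):
    d=p-o; s=d@a; r=np.linalg.norm(d-s[:,None]*a,axis=1)
    def box(s,r,s0,s1,R):
        q=np.stack([np.abs(s-(s0+s1)/2)-(s1-s0)/2,r-R],1)
        return np.linalg.norm(np.maximum(q,0),axis=1)+np.minimum(q.max(1),0)
    return np.minimum(np.minimum(box(s,r,0,.006,.019),box(s,r,.006,.046,.011)),box(s,r,-.03,0,.0125))
def ax(tilt,yaw): return np.array([-np.sin(tilt)*np.cos(yaw),-np.sin(tilt)*np.sin(yaw),np.cos(tilt)])
E
python3 - <<'E'
from fit import *
p,W=redpts("w4"); print(len(p),p.mean(0),p.min(0),p.max(0))
f=least_squares(lambda q:sdf(p,q[:3],ax(np.radians(35),q[3])),[.488,.398,.07,.3],loss="soft_l1",f_scale=.002)
o,yaw=f.x[:3],f.x[3];print("origin",o,"yaw",np.degrees(yaw),"rms",np.sqrt(np.mean(f.fun**2)))
f2=least_squares(lambda q:sdf(p,q[:3],ax(q[4],q[3])),[.488,.398,.07,.3,.6],loss="soft_l1",f_scale=.002)
print("free tilt",f2.x,np.degrees(f2.x[3:]))
print("s=33",o+.033*ax(np.radians(35),yaw),"axis",ax(np.radians(35),yaw))
# rack profile along its x through midline between sockets
R=np.array([[np.cos(yaw),np.sin(yaw)],[-np.sin(yaw),np.cos(yaw)]])
L=(W[...,:2]-np.array([.503,.350]))@R.T
for x0 in np.arange(-.07,.07,.01):
    k=(abs(L[...,0]-x0)<.004)&(abs(L[...,1])<.02); 
    if k.any(): print(round(x0,3),np.nanmedian(W[...,2][k]),k.sum())
E
```

```text
985 [0.4817 0.3935 0.0936] [0.4584 0.3818 0.067 ] [0.5014 0.4144 0.1148]
origin [0.4884 0.3999 0.0705] yaw 16.284562312362524 rms 0.0005307368473048674
free tilt [0.4883 0.3999 0.0704 0.2834 0.6068] [16.2391 34.7689]
s=33 [0.4702 0.3946 0.0975] axis [-0.5506 -0.1608  0.8192]
-0.07 0.28422253272068226 863
-0.06 0.33647465216586525 2926
-0.05 0.3268000693878072 4737
-0.04 -0.00019552892508683774 206
-0.03 0.05036579315655485 171
-0.02 0.05635639168278649 281
-0.01 0.0635221396043323 295
0.0 0.07049859475961195 318
0.01 0.07734959385731492 336
0.02 0.0844169540927007 359
0.03 0.09113981465928253 358
0.04 0.08319075146919053 240
0.05 0.06905008460850676 202
0.07 0.005727174382378716 172
```

{"api": "jog_arm", "payload": {
  "increments": [
    [3.7,5,0,0.15],
    [3.7,9.7,-5,0.3],
    [3.7,9.7,-9,0.417],
    [3.7,9.7,-13,0.417],
    [3.7,9.7,-15.5,0.417],
    [3.7,9.7,-17.2,0.417],
    [3.7,9.7,-17.2,0.417]
  ],
  "jaw": 70
}}

```text
time: 10.15
eef_pos: [0.47, 0.3948, 0.079]
tool_rot: [[0.96, 0.28, -0.001], [0.28, -0.96, -0.001], [-0.002, 0.001, -1.0]]
ft_force: [0.2, 0.3, -0.4]
width: 0.0599
grasp_force: 0.0
```

{"api": "jog_arm", "payload": {
  "increments": [
    [0,0,0,0],
    [0,0,0,0],
    [0,0,0,0],
    [0,0,0,0],
    [0,0,0,0],
    [0,0,0,0],
    [0,0,0,0]
  ],
  "jaw": 10
}}

```text
time: 11.02
eef_pos: [0.4708, 0.3961, 0.0813]
tool_rot: [[0.96, 0.281, 0.002], [0.281, -0.96, 0.001], [0.002, -0.0, -1.0]]
ft_force: [-1.1, -1.2, 6.5]
width: 0.0203
grasp_force: 58.6
```

{"api": "jog_arm", "payload": {
  "increments": [
    [-0.55,-0.16,0.82,0],
    [-1.1,-0.32,1.64,0],
    [-1.65,-0.48,2.46,0],
    [-2.2,-0.64,3.28,0],
    [-2.75,-0.8,4.1,0],
    [-3.3,-0.97,4.9,0],
    [-3.3,-0.97,6.5,0],
    [-3.3,-0.97,6.5,0]
  ]
}}

```text
time: 12.02
eef_pos: [0.438, 0.3868, 0.1466]
tool_rot: [[0.96, 0.281, 0.003], [0.281, -0.96, 0.002], [0.003, -0.001, -1.0]]
ft_force: [0.3, 0.5, -0.6]
width: 0.0204
grasp_force: 58.6
```

```bash
cat > tilt.py <<'E'
import sys,os
os.system(f"python3 look.py {sys.argv[1]}")
from fit import *
e=np.array(ctrl.get_obs()["eef_pos"]); p,W=redpts(sys.argv[1],c=e[:2],lim=.08); p=p[p[:,2]<e[2]+.08]
y0=np.radians(16.3); t0=np.radians(float(sys.argv[2]))
f=least_squares(lambda q:sdf(p,q[:3],ax(q[3],y0)),[*(e+[0,0,.0187]-.033*ax(t0,y0)),t0],loss="soft_l1",f_scale=.002)
o=f.x[:3];a=ax(f.x[3],y0);print(len(p),"origin",o,"tilt",np.degrees(f.x[3]),"rms",np.sqrt(np.mean(f.fun**2)),"tip",o-.03*a,"rel TCP",o-e)
E
python3 tilt.py w5 35
```

```text
12.025 [0.438 0.387 0.147] -73.69511750915831 0.0203881428530614 F [ 0.285  0.508 -0.593]
6708 origin [0.4555 0.3914 0.1357] tilt 34.93115291646737 rms 0.0005218549765764507 tip [0.472  0.3962 0.1111] rel TCP [ 0.0177  0.0052 -0.0101]
```

View pics/w5.png

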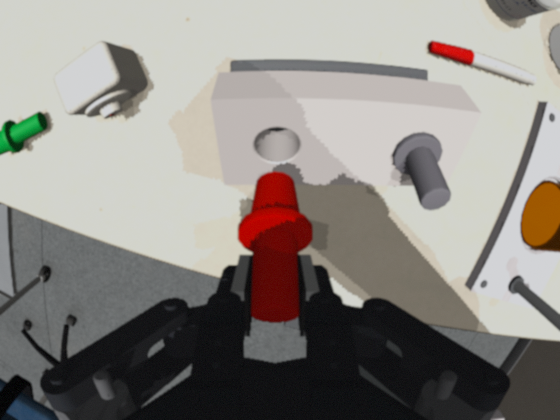

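The red stopper is clear of its socket and held at 34.9° tilt. The tool can only turn about vertical, so I'll upright the stopper by pushing the plug's side against the rack's fixed front edge, letting it pivot in the pads.

{"api": "jog_arm", "payload": {
  "increments": [
    [-3.75,-1.1,0,0],
    [-3.75,-1.1,-3,0],
    [-3.75,-1.1,-6,0],
    [-3.75,-1.1,-8,0],
    [-3.75,-1.1,-8,0]
  ]
}}

```text
time: 12.7
eef_pos: [0.399, 0.374, 0.0633]
tool_rot: [[0.96, 0.281, -0.003], [0.281, -0.96, -0.002], [-0.003, 0.001, -1.0]]
ft_force: [-0.4, 0.3, -0.8]
width: 0.0201
grasp_force: 58.7
```

{"api": "jog_arm", "payload": {
  "increments": [
    [0.5,0.14,0,0],
    [0.9,0.26,0,0],
    [1.3,0.38,0,0],
    [1.7,0.5,0.1,0],
    [2.1,0.61,0.2,0],
    [2.4,0.7,0.3,0],
    [2.7,0.79,0.4,0],
    [2.7,0.79,0.4,0]
  ]
}}

```text
time: 13.7
eef_pos: [0.4241, 0.3819, 0.0681]
tool_rot: [[0.959, 0.282, -0.004], [0.282, -0.959, -0.003], [-0.005, 0.002, -1.0]]
ft_force: [-4.3, -1.2, -0.1]
width: 0.0203
grasp_force: 58.7
```

```bash
python3 tilt.py w6 20
```

```text
13.7 [0.424 0.382 0.068] -73.63672789400417 0.02031664181160781 F [-4.34  -1.195 -0.09 ]
6159 origin [0.4414 0.3865 0.0569] tilt 34.61348751367542 rms 0.0004876128888073745 tip [0.4578 0.3913 0.0322] rel TCP [ 0.0173  0.0046 -0.0112]
```

{"api": "jog_arm", "payload": {
  "increments": [
    [0.4,0.12,0,0],
    [0.8,0.23,0,0],
    [1.2,0.35,0.1,0],
    [1.5,0.44,0.15,0],
    [1.5,0.44,0.15,0]
  ]
}}

```text
time: 14.38
eef_pos: [0.4318, 0.3845, 0.0671]
tool_rot: [[0.959, 0.284, -0.017], [0.284, -0.959, -0.01], [-0.019, 0.005, -1.0]]
ft_force: [-14.9, -3.0, -2.8]
width: 0.0205
grasp_force: 59.4
```

```bash
python3 tilt.py w7 20
```

```text
14.375 [0.432 0.384 0.067] -73.49308297778978 0.020525888441258633 F [-14.88   -3.004  -2.756]
5569 origin [0.4446 0.3878 0.0543] tilt 28.17699560817084 rms 0.0004637439240959247 tip [0.4582 0.3918 0.0278] rel TCP [ 0.0128  0.0033 -0.0128]
```

View pics/w7.png

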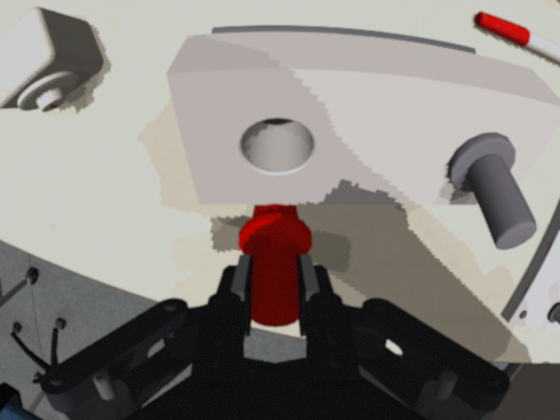

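```bash
python3 - <<'E'
from meas import *
z=np.load("pics/w7.npz");P={k:z[k] for k in z if k!="D"};W=cloud("wrist",z["D"],P)
y=np.radians(16.28);R=np.array([[np.cos(y),np.sin(y)],[-np.sin(y),np.cos(y)]])
L=(W[...,:2]-np.array([.503,.350]))@R.T
for u in (230,330):
    for v in range(185,222,4): print(u,v,L[v,u],W[v,u,2])
E
```

```text
230 185 [-0.0176  0.074 ] 0.058135140786219314
230 189 [-0.0197  0.0741] 0.05770057997067608
230 193 [-0.0224  0.0746] 0.05481269335094056
230 197 [-0.0247  0.0747] 0.05412583206921695
230 201 [-0.0275  0.0752] 0.05160404294674085
230 205 [-0.0455  0.0824] 6.531639317973182e-05
230 209 [-0.048   0.0823] 0.0011077311743888597
230 213 [-0.0513  0.0827] -0.000523094463088292
230 217 [-0.0542  0.0828] -0.00041148382382429885
230 221 [-0.0568  0.0828] 0.000353133013237502
330 185 [-0.0177  0.026 ] 0.05707809670826193
330 189 [-0.0196  0.0259] 0.0571569997115747
330 193 [-0.0222  0.0254] 0.05515181519092645
330 197 [-0.0247  0.025 ] 0.053347558039762905
330 201 [-0.0275  0.0244] 0.05102179663241022
330 205 [-0.0452  0.0149] 0.00042925966222880774
330 209 [-0.0481  0.0147] -1.1038116512440948e-05
330 213 [-0.0508  0.0146] 0.0007202430340393037
330 217 [-0.0542  0.0142] -0.0007853840098268981
330 221 [-0.0569  0.0141] -0.00028867842949132695
```

{"api": "jog_arm", "payload": {
  "increments": [
    [-0.8,-0.23,0,0],
    [-1.6,-0.46,0.3,0],
    [-1.6,-0.46,0.8,0],
    [-1.6,-0.46,0.8,0],
    [-1.6,-0.46,0.8,0]
  ]
}}

```text
time: 15.05
eef_pos: [0.4252, 0.3824, 0.0785]
tool_rot: [[0.96, 0.281, -0.001], [0.281, -0.96, -0.001], [-0.001, 0.0, -1.0]]
ft_force: [-5.3, -1.3, -0.0]
width: 0.0201
grasp_force: 59.6
```

{"api": "jog_arm", "payload": {
  "increments": [
    [0.5,0.15,0,0],
    [1.0,0.29,0,0],
    [1.5,0.44,0,0],
    [2.0,0.58,0,0],
    [2.5,0.73,0,0],
    [2.8,0.82,0,0],
    [2.8,0.82,0,0]
  ]
}}

```text
time: 15.92
eef_pos: [0.4482, 0.3892, 0.0771]
tool_rot: [[0.959, 0.282, -0.01], [0.282, -0.959, -0.006], [-0.011, 0.003, -1.0]]
ft_force: [-13.7, -3.3, 3.0]
width: 0.0205
grasp_force: 63.5
```

```bash
python3 tilt.py w8 10
```

```text
15.925 [0.448 0.389 0.077] -73.61742708820199 0.020518313007101257 F [-13.728  -3.306   3.033]
4384 origin [0.4466 0.3883 0.0636] tilt 10.179906706989895 rms 0.00044304890492080916 tip [0.4517 0.3898 0.0341] rel TCP [-0.0016 -0.0009 -0.0135]
```

{"api": "jog_arm", "payload": {
  "increments": [
    [0.4,0.12,0,0],
    [0.8,0.23,0,0],
    [0.9,0.26,0,0],
    [0.9,0.26,0,0]
  ]
}}

```text
time: 16.48
eef_pos: [0.4571, 0.392, 0.0775]
tool_rot: [[0.959, 0.282, -0.01], [0.282, -0.959, -0.006], [-0.011, 0.003, -1.0]]
ft_force: [-13.3, -3.6, 6.3]
width: 0.0203
grasp_force: 65.6
```

```bash
python3 tilt.py w9 2
```

```text
16.475 [0.457 0.392 0.077] -73.60847372685176 0.020282012430481666 F [-13.272  -3.558   6.34 ]
3813 origin [0.4487 0.3891 0.0655] tilt 1.0005518929746624 rms 0.00045253737566349823 tip [0.4492 0.3893 0.0355] rel TCP [-0.0084 -0.0029 -0.012 ]
```

{"api": "jog_arm", "payload": {
  "increments": [
    [-0.6,-0.17,0,0],
    [-1.2,-0.35,0,0],
    [-1.8,-0.5,0.5,0],
    [-2.4,-0.7,3,0],
    [-2.4,-0.7,7,0],
    [-2.4,-0.7,11,0],
    [-2.4,-0.7,11,0],
    [-2.4,-0.7,11,0]
  ]
}}

```text
time: 17.52
eef_pos: [0.439, 0.3859, 0.1883]
tool_rot: [[0.96, 0.28, 0.001], [0.28, -0.96, -0.0], [0.001, 0.0, -1.0]]
ft_force: [0.1, 0.5, -1.4]
width: 0.0205
grasp_force: 64.3
```

```bash
python3 tilt.py w10 1; python3 - <<'E'
from fit import *
# lateral tilt too
e=np.array(ctrl.get_obs()["eef_pos"]);p,W=redpts("w10",c=e[:2]);p=p[p[:,2]<e[2]+.08]
def A(q):
    a=np.array([q[0],q[1],1]);return a/np.linalg.norm(a)
f=least_squares(lambda q:sdf(p,q[:3],A(q[3:])),[*(e+[-.008,-.003,-.012]),0,0],loss="soft_l1",f_scale=.002)
print(f.x[:3],np.degrees(f.x[3:]))
E
```

```text
17.525 [0.439 0.386 0.188] -73.71497665590489 0.020506138272539217 F [ 0.064  0.465 -1.42 ]
4060 origin [0.4314 0.3833 0.1761] tilt 2.9729868896816773 rms 0.0004418093689090409 tip [0.4329 0.3837 0.1462] rel TCP [-0.0072 -0.0024 -0.0114]
[0.4314 0.3834 0.1761] [-2.7824 -1.0775]
```

{"api": "jog_arm", "payload": {
  "increments": [
    [3,-6,3.5,0],
    [6,-12,3.5,0],
    [6,-17,3.5,0],
    [6,-19,3.5,0],
    [6,-19,3.5,0],
    [6,-19,3.5,0]
  ]
}}

```text
time: 18.32
eef_pos: [0.4981, 0.1978, 0.2228]
tool_rot: [[0.959, 0.283, -0.001], [0.283, -0.959, 0.001], [-0.001, -0.001, -1.0]]
ft_force: [0.5, 0.8, -0.7]
width: 0.0205
grasp_force: 64.3
```

```bash
python3 look.py w11 flask_mouth flask_amber; python3 - <<'E'
from meas import *
z=np.load("pics/w11.npz");P={k:z[k] for k in z if k!="D"};W=cloud("wrist",z["D"],P)
k=(np.hypot(W[...,0]-.513,W[...,1]-.077)<.04)&(abs(W[...,2]-.126)<.004)
print("rim pts",k.sum(),np.nanmean(W[k],0)); q=W[k][:,:2].astype(np.float32)
hull=cv2.convexHull(q)[:,0];f=least_squares(lambda q:np.hypot(*(hull-q[:2]).T)-.0185,[.513,.078],loss="soft_l1",f_scale=.001);print(f.x,W[k][:,2].max())
im,D=ctrl.capture("scene");S=ctrl.camera_params("scene");r=ctrl.tip_of("scene","flask_mouth");print([ (x["score"],atz("scene",x["xy"],.126)) for x in r[:2]])
im,D=ctrl.capture("top");r=ctrl.tip_of("top","flask_mouth");print([ (x["score"],atz("top",x["xy"],.126)) for x in r[:2]])
E
```

```text
18.325 [0.498 0.198 0.223] -73.57614656359326 0.02048872684655134 F [ 0.503  0.842 -0.708]
flask_mouth 0.96 [412.9 236.4] [0.504 0.065 0.1  ] [0.509 0.076 0.12 ]
flask_mouth 0.16 [521.1 145.2] [0.61  0.054 0.185] [ 0.624 -0.004  0.12 ]
flask_amber 0.6 [374.9 196.3] [0.523 0.101 0.063] [0.514 0.077 0.   ]
rim pts 515 [0.5134 0.079  0.1252]
[0.5131 0.0783] 0.12750682803227742
[]
[(0.39, array([0.5132, 0.075 , 0.126 ]))]
```

View pics/w11.png

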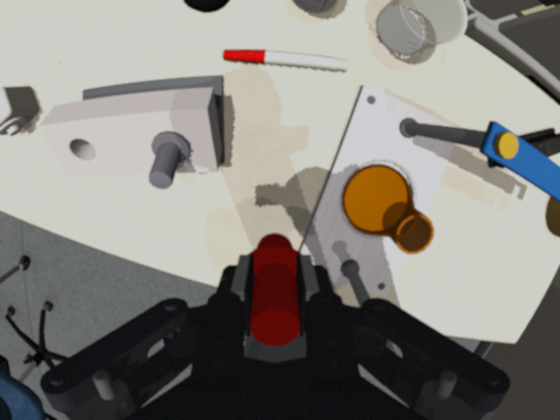

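The mouth rim is centred at about (414,232), and the fit puts it at (0.513, 0.078, 0.126), so the flask is seated. I'm moving the stopper over it.

{"api": "jog_arm", "payload": {
  "increments": [
    [1,-4,0,0],
    [2.15,-8,0,0],
    [2.15,-11.7,0,0],
    [2.15,-11.7,-2,0],
    [2.15,-11.7,-4,0],
    [2.15,-11.7,-4.2,0],
    [2.15,-11.7,-4.2,0]
  ]
}}

```text
time: 19.55
eef_pos: [0.5205, 0.0797, 0.1818]
tool_rot: [[0.96, 0.281, 0.001], [0.281, -0.96, 0.0], [0.001, 0.0, -1.0]]
ft_force: [-0.2, 0.6, -1.7]
width: 0.0203
grasp_force: 64.3
```

```bash
python3 tilt.py w12 3; python3 - <<'E'
from meas import *
z=np.load("pics/w12.npz");P={k:z[k] for k in z if k!="D"};W=cloud("wrist",z["D"],P)
k=(np.hypot(W[...,0]-.513,W[...,1]-.077)<.03)&(abs(W[...,2]-.126)<.004)
q=W[k][:,:2]
if len(q)>20:
  hull=cv2.convexHull(q.astype(np.float32))[:,0];f=least_squares(lambda c:np.hypot(*(q-c).T)-.017,[.513,.078],loss="soft_l1",f_scale=.001);print("rim",len(q),q.min(0),q.max(0),f.x)
E
```

```text
19.55 [0.52  0.08  0.182] -73.65425281233327 0.020316339061239606 F [-0.211  0.566 -1.684]
4147 origin [0.5129 0.0771 0.1697] tilt 2.886247512534459 rms 0.0004478331057929423 tip [0.5144 0.0775 0.1398] rel TCP [-0.0078 -0.0027 -0.0124]
rim 495 [0.5019 0.0598] [0.5311 0.0965] [0.5131 0.0781]
```

View pics/w12.png

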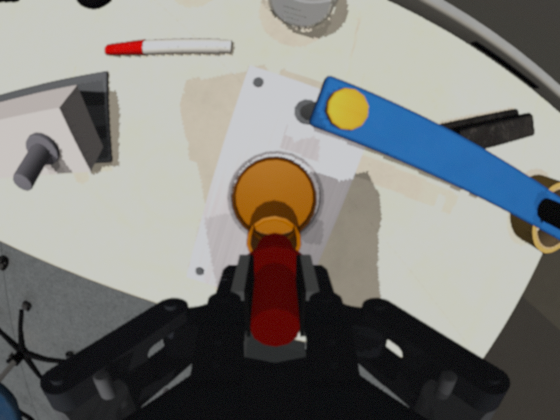

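The stopper's tip is at (0.5144, 0.0775) over the rim's centre at (0.5131, 0.0781). That is well aligned, so I'm lowering it.

{"api": "jog_arm", "payload": {
  "increments": [
    [-0.05,0.08,-0.6,0],
    [-0.05,0.08,-1.4,0],
    [-0.05,0.08,-2.2,0],
    [-0.05,0.08,-3.0,0],
    [-0.05,0.08,-3.5,0],
    [-0.05,0.08,-3.9,0],
    [-0.05,0.08,-3.9,0]
  ]
}}

```text
time: 20.48
eef_pos: [0.5195, 0.0802, 0.1421]
tool_rot: [[0.96, 0.281, -0.0], [0.281, -0.96, -0.0], [-0.0, -0.0, -1.0]]
ft_force: [-0.4, 0.1, 0.2]
width: 0.0203
grasp_force: 64.3
```

{"api": "jog_arm", "payload": {
  "increments": [
    [0,0,-0.2,0],
    [0,0,-0.4,0],
    [0,0,-0.5,0],
    [0,0,-0.6,0],
    [0,0,-0.6,0]
  ]
}}

```text
time: 21.1
eef_pos: [0.5202, 0.0803, 0.1384]
tool_rot: [[0.96, 0.281, 0.001], [0.281, -0.96, -0.001], [0.001, 0.001, -1.0]]
ft_force: [-3.0, -1.7, 13.6]
width: 0.0205
grasp_force: 66.0
```

Contact is at the expected height: z 0.1384 with 13.6 N upward. I'm releasing, backing off and checking.

{"api": "jog_arm", "payload": {
  "increments": [
    [0,0,0.1,0],
    [0,0,0.1,0],
    [0,0,0.1,0],
    [0,0,0.1,0],
    [0,0,0.1,0],
    [0,0,0.1,0]
  ],
  "jaw": 75
}}

```text
time: 21.85
eef_pos: [0.5196, 0.0802, 0.1373]
tool_rot: [[0.96, 0.281, -0.0], [0.281, -0.96, -0.0], [-0.0, 0.0, -1.0]]
ft_force: [0.4, 0.2, 0.7]
width: 0.0642
grasp_force: 0.0
```

{"api": "jog_arm", "payload": {
  "increments": [
    [0,0,3,0],
    [0,0,8,0],
    [0,0,12,0],
    [-2,-3,13,0],
    [-4,-9,13,0],
    [-4,-12,13,0],
    [-4,-12,13,0],
    [-4,-12,13,0]
  ]
}}

```text
time: 22.85
eef_pos: [0.4797, -0.0389, 0.2674]
tool_rot: [[0.959, 0.282, 0.0], [0.282, -0.959, 0.001], [0.0, -0.001, -1.0]]
ft_force: [0.6, 0.7, 0.1]
width: 0.064
grasp_force: 0.0
```

```bash
python3 look.py w13 bar_grip bar_pivot flask_mouth; python3 - <<'E'
from fit import *
p,W=redpts("w13",c=(.513,.078),lim=.05);p=p[p[:,2]>.1]
def A(q):
    a=np.array([q[0],q[1],1]);return a/np.linalg.norm(a)
f=least_squares(lambda q:sdf(p,q[:3],A(q[3:])),[.513,.078,.126,0,0],loss="soft_l1",f_scale=.002)
print(len(p),"stopper",f.x[:3],np.degrees(f.x[3:]),np.sqrt(np.mean(f.fun**2)),p[:,2].max())
im=cv2.imread("pics/w13.png");hsv=cv2.cvtColor(im,cv2.COLOR_BGR2HSV)
# bar: blue points at z~.185 
m=(abs(hsv[...,0].astype(int)-108)<12)&(hsv[...,1]>130)&(abs(W[...,2]-.185)<.005)&(W[...,0]<.7)&(W[...,1]<.15)
b=W[m];print("bar",len(b),cv2.minAreaRect(b[:,:2].astype(np.float32)),np.median(b[:,2]))
# peg: dark, above .195
m=(hsv[...,2]<70)&(abs(W[...,2]-.213)<.005)&(np.hypot(W[...,0]-.595,W[...,1]+.06)<.03)
print("peg",m.sum(),np.nanmean(W[m],0),W[m].min(0),W[m].max(0))
m=(hsv[...,0]>15)&(hsv[...,0]<35)&(hsv[...,1]>130)&(abs(W[...,2]-.193)<.004)
for g in ((.603,.073),(.4245,.083)):
    k=m&(np.hypot(W[...,0]-g[0],W[...,1]-g[1])<.02);print("nut",k.sum(),cv2.minAreaRect(W[k][:,:2].astype(np.float32)) if k.sum()>3 else "")
E
```

```text
22.85 [ 0.48  -0.039  0.267] -73.62150151008667 0.06400815495927127 F [0.598 0.695 0.066]
bar_grip 0.85 [362.   68.6] [ 0.595 -0.06   0.215] [ 0.597 -0.063  0.203]
bar_pivot 0.61 [174.7  15.3] [0.602 0.067 0.194] [0.605 0.074 0.177]
flask_mouth 0.44 [23.3 92.3] [0.514 0.292 0.084] [0.519 0.258 0.12 ]
1262 stopper [0.5127 0.0779 0.126 ] [-0.0321 -0.0648] 0.0005952221209555874 0.17395423400691318
bar 7479 ((0.5986514091491699, -0.021657072007656097), (0.20919330418109894, 0.024354008957743645), 87.75518035888672) 0.18488546489399701
peg 343 [ 0.5965 -0.0614  0.2142] [ 0.5902 -0.0677  0.2081] [ 0.6034 -0.0549  0.2166]
nut 415 ((0.6030972599983215, 0.07212281972169876), (0.016914227977395058, 0.016040360555052757), 57.26853942871094)
nut 329 ((0.42399847507476807, 0.08030027151107788), (0.01711723953485489, 0.016931412741541862), 18.569196701049805)
```

The stopper is home and upright: flange at z 0.126, tilt about 0°. The peg is at (0.597, -0.061) and the pivot at (0.603, 0.0725), which is 134 mm apart as it should be. Next is grasping the peg.

{"api": "jog_arm", "payload": {
  "increments": [
    [6,-1.5,0,0],
    [11.7,-2.25,0,0],
    [11.7,-2.25,0,0],
    [11.7,-2.25,-3,0],
    [11.7,-2.25,-6,0],
    [11.7,-2.25,-7.7,0],
    [11.7,-2.25,-7.7,0],
    [11.7,-2.25,-7.7,0]
  ]
}}

```text
time: 24.05
eef_pos: [0.5974, -0.0621, 0.1916]
tool_rot: [[0.96, 0.281, 0.002], [0.281, -0.96, -0.0], [0.002, 0.001, -1.0]]
ft_force: [0.5, -0.8, -0.4]
width: 0.0638
grasp_force: 0.0
```

{"api": "jog_arm", "payload": {
  "increments": [
    [0,0,0,0],
    [0,0,0,0],
    [0,0,0,0],
    [0,0,0,0],
    [0,0,0,0],
    [0,0,0,0],
    [0,0,0,0]
  ],
  "jaw": 4
}}

```text
time: 24.92
eef_pos: [0.5971, -0.0619, 0.191]
tool_rot: [[0.96, 0.281, 0.001], [0.281, -0.96, 0.0], [0.001, 0.0, -1.0]]
ft_force: [-0.8, 1.2, 5.5]
width: 0.0121
grasp_force: 58.8
```

{"api": "jog_arm", "payload": {
  "increments": [
    [-1.16,0.1,0,-0.02],
    [-2.32,0.31,0,-0.04],
    [-3.45,0.63,0,-0.06],
    [-4.56,1.02,0,-0.08],
    [-5.6,1.53,0,-0.1],
    [-6.64,2.11,0,-0.12],
    [-7.6,2.78,0,-0.14],
    [-8.49,3.54,0,-0.16],
    [-9.3,4.37,0,-0.18],
    [-10.07,5.27,0,-0.2]
  ]
}}

```text
time: 26.18
eef_pos: [0.494, -0.0128, 0.1907]
tool_rot: [[0.997, 0.081, -0.003], [0.081, -0.997, -0.005], [-0.003, 0.005, -1.0]]
ft_force: [-7.5, -6.2, 13.8]
width: 0.0115
grasp_force: 60.3
```

{"api": "jog_arm", "payload": {
  "increments": [
    [-0.67,0.96,0,-0.02],
    [-1.26,1.98,0,-0.04],
    [-1.74,3.04,0,-0.06],
    [-2.15,4.15,0,-0.08],
    [-2.44,5.28,0,-0.1],
    [-2.66,6.44,0,-0.12],
    [-2.76,7.61,0,-0.14],
    [-2.76,8.2,0,-0.15],
    [-2.76,8.2,0,-0.15]
  ]
}}

```text
time: 27.3
eef_pos: [0.4634, 0.0708, 0.1903]
tool_rot: [[0.998, -0.068, -0.01], [-0.068, -0.998, -0.005], [-0.01, 0.005, -1.0]]
ft_force: [-10.4, -3.2, 17.8]
width: 0.0121
grasp_force: 61.4
```

{"api": "jog_arm", "payload": {
  "increments": [
    [0.1,0.4,0,-0.02],
    [0.1,0.7,0,-0.03],
    [0.1,1.0,0,-0.04],
    [0.1,1.2,0,-0.04],
    [0.1,1.2,0,-0.04]
  ]
}}

```text
time: 27.92
eef_pos: [0.4639, 0.0798, 0.1903]
tool_rot: [[0.994, -0.108, -0.012], [-0.108, -0.994, -0.009], [-0.011, 0.01, -1.0]]
ft_force: [-12.9, -9.2, 21.1]
width: 0.0118
grasp_force: 61.9
```

```bash
cat > bar.py <<'E'
import sys
from fit import *
n=sys.argv[1]; z=np.load(f"pics/{n}.npz");P={k:z[k] for k in z if k!="D"};W=cloud("wrist",z["D"],P)
hsv=cv2.cvtColor(cv2.imread(f"pics/{n}.png"),cv2.COLOR_BGR2HSV)
m=(abs(hsv[...,0].astype(int)-108)<12)&(hsv[...,1]>130)&(abs(W[...,2]-.185)<.006)&(np.hypot(W[...,0]-.513,W[...,1]-.078)<.2)
b=W[m][:,:2].astype(np.float32)
if len(b)>30: print("bar",len(b),cv2.minAreaRect(b),"line",cv2.fitLine(b,cv2.DIST_HUBER,0,.01,.01).ravel())
m=(hsv[...,0]>15)&(hsv[...,0]<35)&(hsv[...,1]>130)&(abs(W[...,2]-.193)<.005)
for g in ((.603,.073),(.4245,.083)):
    k=m&(np.hypot(W[...,0]-g[0],W[...,1]-g[1])<.02);print("nut",k.sum(),cv2.minAreaRect(W[k][:,:2].astype(np.float32)) if k.sum()>3 else "")
E
python3 look.py w14 bar_grip; python3 bar.py w14
```

```text
27.925 [0.464 0.08  0.19 ] -96.2225180516459 0.011847484785133795 F [-12.881  -9.177  21.149]
bar_grip 0.65 [ 45.1 166.5] [0.527 0.289 0.077] [0.533 0.182 0.203]
bar_grip 0.62 [273.7 275.6] [0.475 0.079 0.214] [0.468 0.079 0.203]
bar 13097 ((0.49858003854751587, 0.07735301554203033), (0.023014597594738007, 0.1905742734670639), 87.4386978149414) line [ 0.9987 -0.05    0.5288  0.0761]
nut 0 
nut 613 ((0.42437687516212463, 0.08116656541824341), (0.017396651208400726, 0.014728985726833344), 15.715210914611816)
```

{"api": "jog_arm", "payload": {
  "increments": [
    [0,0.3,0,0],
    [0,0.6,0,0],
    [0,0.6,0,0],
    [0,0.6,0,0]
  ]
}}

```text
time: 28.52
eef_pos: [0.4639, 0.0799, 0.1902]
tool_rot: [[0.994, -0.112, -0.014], [-0.112, -0.994, -0.017], [-0.012, 0.019, -1.0]]
ft_force: [-14.0, -21.5, 25.5]
width: 0.012
grasp_force: 62.9
```

It's firmly on the stop: no further motion at 21 N. I'm easing off, releasing and rising clear.

{"api": "jog_arm", "payload": {
  "increments": [
    [0,-0.5,0.1,0],
    [0,-0.6,0.1,0],
    [0,-0.6,0.1,0],
    [0,-0.6,0.1,0],
    [0,-0.6,0.1,0],
    [0,-0.6,0.1,0]
  ],
  "jaw": 60
}}

```text
time: 29.28
eef_pos: [0.4693, 0.0846, 0.1913]
tool_rot: [[0.995, -0.105, -0.0], [-0.105, -0.995, 0.0], [-0.0, 0.0, -1.0]]
ft_force: [0.6, 1.1, 0.2]
width: 0.0518
grasp_force: 0.0
```

{"api": "jog_arm", "payload": {
  "increments": [
    [0,0,3,0],
    [0,0,7,0],
    [0,0,11,0],
    [0,0,14,0],
    [0,0,14,0],
    [0,0,14,0]
  ]
}}

```text
time: 30.02
eef_pos: [0.4688, 0.0842, 0.3304]
tool_rot: [[0.994, -0.105, -0.002], [-0.105, -0.994, -0.0], [-0.001, 0.001, -1.0]]
ft_force: [-0.3, 0.3, -0.5]
width: 0.0516
grasp_force: 0.0
```

```bash
python3 look.py w15 bar_grip; python3 bar.py w15; python3 - <<'E'
from meas import *
z=np.load("pics/w15.npz");P={k:z[k] for k in z if k!="D"};W=cloud("wrist",z["D"],P)
hsv=cv2.cvtColor(cv2.imread("pics/w15.png"),cv2.COLOR_BGR2HSV)
m=(hsv[...,0]<16)&(hsv[...,1]>180)&(hsv[...,2]>50)&(np.hypot(W[...,0]-.513,W[...,1]-.077)<.06)
p=W[m];print("flask/stopper pts",len(p),p.min(0),p.max(0))
k=(hsv[...,2]<80)&(abs(W[...,2]-.2145)<.004)&(np.hypot(W[...,0]-.468,W[...,1]-.078)<.02);print("peg",np.nanmean(W[k],0))
E
```

```text
30.025 [0.469 0.084 0.33 ] -96.02629081391002 0.05155342343932855 F [-0.317  0.281 -0.54 ]
bar_grip 0.64 [279.  201.4] [0.472 0.08  0.215] [0.469 0.08  0.203]
bar 4348 ((0.5085952281951904, 0.07687199115753174), (0.023071249946951866, 0.2095807045698166), 87.59933471679688) line [ 0.9994 -0.0342  0.5027  0.0767]
nut 274 ((0.602909505367279, 0.07253147661685944), (0.015249388292431831, 0.015629563480615616), 84.75704193115234)
nut 228 ((0.4247431457042694, 0.08026927709579468), (0.015820933505892754, 0.01570659689605236), 35.578678131103516)
flask/stopper pts 170 [0.4817 0.04   0.0242] [0.5403 0.1167 0.1337]
peg [0.469  0.0787 0.2146]
```

The bar's angle (2.4°) matches the line between the bolts (2.5°). The flask is still in place and nothing is being touched.

```bash
python3 -c "
from bench import ctrl
print(ctrl.job_done())"
```

```text
the job is handed in; nothing more can be done
None
```

The job is handed in at about 30 s: the flask stands in the recess, the red stopper is fully home in its neck, and the blue bar is closed on the front bolt and released; no verdict was returned.

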